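# Check the pump's level with its gauge rod

### The arm

A 6-joint arm with a two-finger parallel gripper is mounted at the origin on the work surface. World frame = base frame: x ahead of the robot, y to its left, z up, the work surface at z = 0. Lengths are in mm, angles in rad, forces in N, time in s.
With the tool pointing down it reaches from about 375 to 900 mm from the base axis. Payload 3.1 kg.
Tool frame: the origin (TCP) lies on the front face of the gripper's body, between the roots of the fingers; the fingertips stand 73 mm ahead of it and the grasp point (between the pads) lies 54 mm ahead of it; z points along the fingers, y is the direction in which the jaws open and shut (so a half turn about z gives the same grasp; the last joint's range is limited). The gripper opens to 85 mm and grips with 20 to 120 N. Pads are 22 mm wide; open, the fingers measure 114 mm over their backs; the gripper's body (76 mm by 85 mm) begins 54 mm behind the grasp point. The pads swing forward as they close: fully open they stand 13 mm farther back than shut.
Start: joints at [-1.526, 0.527, 1.433, -0, 1.181, -0.178], TCP at [138.736, -609.385, 303.91] pointing down, gripper open.
Joint ranges: [-3.08, 3.08], [-0.75, 2.2], [0.22, 2.44], [-1.43, 4.57], [0, 2.65], [-2.85, 2.85]. Speed limits (rad/s): [2.79, 2.79, 3.14, 3.14, 3.14, 3.14].

### API

Orientations are given as a unit quaternion [x, y, z, w].
In Python, from cell import read_state, imaging, robot gives the robot as it stands. The module is installed in compiled form; this text tells all that it offers.
- The arm moves only by the tool step_arm, never from a script. Its argument "steps" is a list of rows, each a list of 5 numbers: the shift along the tool's x, y, z in mm, then the turn about the tool's z in degrees, then the opening in per cent of the stroke, from 0 (shut) to 100 (fully open). A call has 1 to 12 rows; each row is the pose to reach, as a shift and turn from the pose commanded when the call began, along the tool's axes at that moment; what a row does not reach only later rows make up. A row lasts 1/8 s, in which the tool goes at most 62.5 mm and 10.7 degrees, less where a joint would pass 70% of its speed; a pose out of reach is approached as far as the arm can. A call with a gripper value outside its range is refused whole. The fingers move at their own pace and stop on an object; the grip force is fixed at half the most. Time passes only in rows, so rows that repeat a pose let the fingers close. It gives the time, the measured TCP pose, the force and the opening at its end, in the units of the state.
- read_state(): the state, without advancing time (a new reading comes with each control period).
- imaging.snapshot(name): name is "scene" or "top"; returns a dict with "pixels" (480x640x3 uint8, red, green, blue), "range_z" (480x640 float32, mm along the optical axis (not along the pixel's ray), 0 where there is no reading), "fx", "fy", "cx", "cy" (pixels), "R" (3x3) and "t" (3): a world point X has camera coordinates R X + t. Camera axes: x right, y down, z forward; pixel columns grow to the right and rows downward; lengths in mm; the calibration is good to about 2 mm. A picture is of the moment at which its call begins.
- robot.sign_off(): hands the job in, once; it reports no verdict.
The state is a dict: "time_s": time; "joint_positions": joint angles; "dq": joint speeds; "effort": joint torques, N m; "eef_pos": TCP position; "ee_rot": TCP orientation; "wrist_force": force on the tool from outside, world axes, zero at the start; "ft_torque": the same for the moment, N m; "width": opening from 0.0 (shut) to 1.0 (fully open).
Only numpy, scipy, OpenCV 4.12 (cv2) and the standard library are available. Lean on these libraries where they do the work, as an engineer would, in place of code of your own. Each camera call takes 0.05 s, during which the arm holds its last target. There are 200 camera calls.

### The job

Press the red filler cap on the teal pump fully home. Then take the gauge rod from its cradle by the orange handle, slide it gently down the pump's sloping brass tube until the collar stops on the rim, draw it right out again, and finish still holding it in the gripper: level and still, its tip about 15 cm above the white reading tile, touching nothing else. Leave everything else on the bench where it is and do not drop the rod.

Things in the scene. Friction and masses are not known exactly. Their poses are not given: they have to be found in the camera images.
- pump: Fixed teal pump; base plate 200 (x) x 150 (y) x 12 mm, flat aluminium top plate 180 x 140 mm, upper face 95 mm above the bench. Origin: centre of its underside, z up; the sloping tube leans towards its +x. The red filler cap sits on top at (-10, 45) mm; the brass tube rises along y = -25 mm to its rim centre at (65, -25, 155) mm.
- tube: Fixed brass guide tube of the pump, straight, 90 mm long, bore 15 mm, outside 21 mm; flared mouth 22 mm wide inside, 28 mm outside, narrowing to the bore within 14 mm. Origin: centre of the rim. z axis: along the tube, out of the mouth; it rises 30 degrees above the horizontal, towards the pump's +x. The rod goes in along -z.
- cap (a joint): Travel of the red filler cap (m): 0 = standing 8 mm proud, 0.008 = fully home; grows as it is pressed straight down. It starts 4 to 8 mm above home. A friction fit of about 5 N: it stays where it is left.
- cap_top (a point): Centre of the flat top of the red filler cap (disc of 48 mm diameter, 20 mm high); the top is 125 mm above the bench when the cap is 8 mm proud and 117 mm when home.
- cradle: Fixed cradle: dark wooden base 170 x 70 x 12 mm, two aluminium forks, open upwards, that hold the rod level, axis 75 mm above the bench. Origin: on the bench, below the rod's grip centre (within 2 mm). x axis: along the resting rod. Forks 30 mm across, cheeks up to 81 mm high: at x = -75 mm (under the shaft, 10 mm along x) and +36 mm (under the handle's end, 12 mm along x).
- rod: Loose gauge rod, 171 mm long, about 0.1 kg: square orange handle 14 x 14 mm, x -40 to +45 mm; brass collar of 32 mm diameter, x -46 to -40 mm; round steel shaft of 9 mm diameter, 80 mm long, with rounded tip and dark rings. Origin: on the axis, at the place to grip. x axis: along the rod from tip to handle end (tip at -x). Starts level in the cradle, z axis up; lift straight up.
- rod_tip (a point): End of the rod's tip, on its axis, at x = -126 mm of the rod.
- collar_face (a point): Centre of the collar's face on the tip side, at x = -46 mm of the rod: it meets the tube's rim when the rod is fully in (80 mm of shaft inside).
- tile: Fixed white ceramic reading tile 70 x 70 x 8 mm with a blue ring on it. Origin: centre of its underside, on the bench.
- torch: Bystander: pink pocket torch, a standing cylinder 28 mm in diameter, 100 mm high. Origin: centre of its underside.
- tape: Bystander: yellow tape roll lying flat, 68 mm in diameter, 22 mm high. Origin: centre of its underside.
- screwdriver: Bystander: screwdriver lying on the bench, about 200 mm long along its x axis, under 35 mm high. Origin on its underside.
- adapter: Bystander: black box 65 x 45 x 30 mm. Origin: centre of its underside.
- pencup: Bystander: grey pen cup with pens, 68 mm in diameter, 145 mm high with the pens. Origin: centre of its underside.
Things that resemble listed ones, but are neither listed nor needed, are in the scene too. Leave any blue or purple look-alike of the rod alone.

How it is judged:
By the outcome, as a careful person would: the job done as asked, in the order asked, and still so for the second after the job is handed in, while the arm keeps its last pose, push and grip.
It also fails if it takes over 72 s, if anything falls off the work surface, if the arm or the gripper's body presses on something with over 40 N, if the wrist force passes 120 N, or if a joint passes its speed limit or range.

## Working session

There is one attempt and no reset: what is moved stays moved. The work goes in short steps, Python scripts to look and compute and a tool call to move; the robot and the scene stay as the last step left them, time stands still between calls to the robot, and variables do not carry over. Pictures are saved under pics/ and viewed, on a budget of 10 in all, crops included, one or two more only if the job needs it, and the job is handed in when it is done.

Besides the shell and the picture viewer there is one more tool, called after "Request:" as a command line: name --pt "numbers of a row" for each row, then --argument value for the rest. step_arm: Moves the arm, as the interface text tells. Its arguments: {"type":"object","properties":{"steps":{"type":"array","items":{"type":"array","items":{"type":"number"}}}},"required":["steps"]}

```bash
mkdir -p pics; ls; python3 - <<'E'
from cell import read_state, imaging
import cv2,numpy as np
from scipy.spatial.transform import Rotation as R
s=read_state()
for k,v in s.items(): print(k,np.round(v,3))
print(R.from_quat(s['ee_rot']).as_matrix().round(3))
for n in ('scene','top'):
    d=imaging.snapshot(n); np.savez(f'{n}0.npz',**d)
    cv2.imwrite(f'pics/{n}0.png',d['pixels'][:,:,::-1])
    print(n,d['fx'],d['cx'],d['cy'],np.round(d['R'],3).tolist(),np.round(d['t'],1), 'campos',np.round(-np.array(d['R']).T@d['t'],0))
E
```

```text
pics
time_s 0.0
joint_positions [-1.525  0.528  1.434  0.     1.181 -0.178]
dq [-0.001  0.    -0.     0.001  0.     0.002]
effort [-3.0000e-03 -4.4236e+01 -1.7802e+01 -1.0000e-03  8.0000e-03 -0.0000e+00]
eef_pos [ 138.745 -608.815  302.925]
ee_rot [ 0.994  0.112  0.    -0.001]
wrist_force [ 0.878  0.399 -0.637]
ft_torque [ 0.027  0.032 -0.001]
width 1.002
[[ 0.975  0.222 -0.   ]
 [ 0.222 -0.975  0.002]
 [ 0.    -0.002 -1.   ]]
scene 495.2282140916543 319.32196729307026 236.12741021380873 [[0.856, 0.517, 0.015], [0.316, -0.499, -0.807], [-0.41, 0.695, -0.59]] [-399.8  -88.3 1674.2] campos [ 1056. -1002.   923.]
top 469.7422721358825 311.6477656884111 236.8049352899933 [[-0.014, -1.0, -0.023], [-0.989, 0.017, -0.149], [0.15, 0.021, -0.989]] [ -52.7  538.9 1282. ] campos [ 340.  -88. 1347.]
```

View pics/scene0.png

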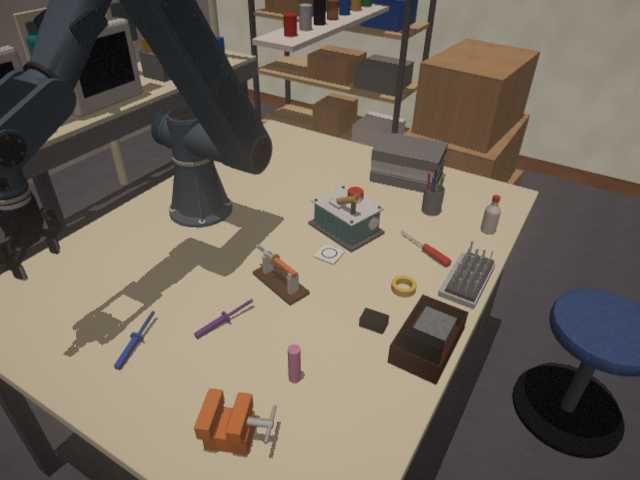

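View pics/top0.png

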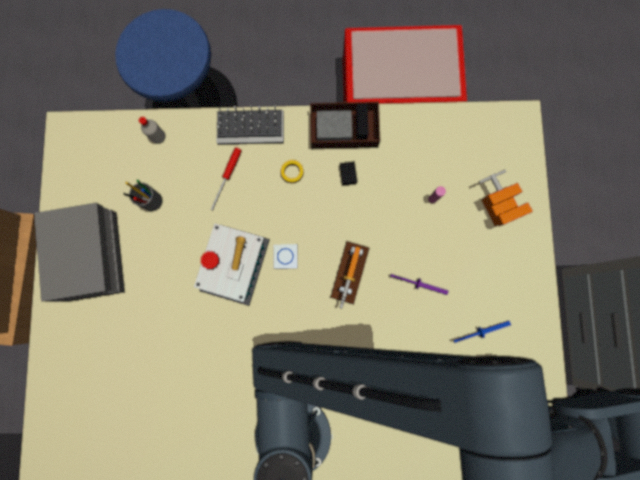

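```bash
cat > h.py <<'E'
import numpy as np,cv2
def world(d):
    z=d['range_z'].astype(float);v,u=np.mgrid[:480,:640]
    P=np.stack([(u-d['cx'])/d['fx']*z,(v-d['cy'])/d['fy']*z,z],-1)
    W=(P-d['t'])@d['R']; W[z<=0]=np.nan; return W
def hsv(d): return cv2.cvtColor(d['pixels'],cv2.COLOR_RGB2HSV)
def plane(d,uv,h):
    uv=np.atleast_2d(uv); r=np.c_[(uv[:,0]-d['cx'])/d['fx'],(uv[:,1]-d['cy'])/d['fy'],np.ones(len(uv))]@d['R']
    o=-np.array(d['R']).T@d['t']; return o+r*((h-o[2])/r[:,2])[:,None]
def roi(m,x0,y0,x1,y1):
    o=np.zeros_like(m); o[y0:y1,x0:x1]=m[y0:y1,x0:x1]; return o
E
python3 - <<'E'
from h import *
t=dict(np.load('top0.npz'));s=dict(np.load('scene0.npz'))
def line(P):
    c=np.nanmedian(P,0);u,_,vt=np.linalg.svd(P-P.mean(0),full_matrices=False)
    a=(P-P.mean(0))@vt[0];return P.mean(0).round(1),vt[0].round(3),np.percentile(a,[1,99]).round(1)
for n,d,rc,rp,rb,rt in(('top',t,(190,240,225,275),(190,215,270,305),(228,230,250,275),(270,240,300,272)),('scene',s,(340,183,370,205),(300,180,390,250),(325,190,368,215),(310,240,350,268))):
    W=world(d);H=hsv(d)
    red=((H[...,0]<6)|(H[...,0]>174))&(H[...,1]>150)&(H[...,2]>100)
    m=roi(red,*rc)&(W[...,2]>85); P=W[m];print(n,'cap px',m.sum(),'med z',np.percentile(P[:,2],[10,50,90]).round(1),P.mean(0).round(1))
    q=m&(abs(W[...,2]-np.median(P[:,2]))<6);v,u=np.nonzero(q);(c,r)=cv2.minEnclosingCircle(np.c_[u,v].astype(np.float32));print('  circ',c,r)
    m=roi((abs(W[...,2]-95)<5),*rp);k=cv2.minAreaRect(W[m][:,:2].astype(np.float32));print('  plate',m.sum(),k, np.median(W[m][:,2]))
    br=(H[...,0]>8)&(H[...,0]<30)&(H[...,1]>80)
    m=roi(br,*rt)&False
    m=roi(br,*rb)&(W[...,2]>100);P=W[m];print('  tube',len(P),line(P))
    o=(H[...,0]<18)&(H[...,0]>5)&(H[...,1]>180)&(H[...,2]>150)
    m=roi(o,*((330,235,372,312) if n=='top' else (255,240,310,300)))&(W[...,2]>55);P=W[m];print('  handle',len(P),line(P))
    m=roi((H[...,1]<40)&(H[...,2]>150),*rt);P=W[m];print('  tile',m.sum(),cv2.minAreaRect(P[:,:2].astype(np.float32)),np.median(P[:,2]))
def crop(d,x0,y0,x1,y1,f): return cv2.resize(d['pixels'][y0:y1,x0:x1,::-1],None,fx=f,fy=f,interpolation=cv2.INTER_CUBIC)
a=crop(t,190,215,390,315,4);b=crop(s,240,175,400,307,3)
b=cv2.copyMakeBorder(b,0,0,0,800-b.shape[1],0);a=cv2.resize(a,(400,200)); 
a=crop(t,190,215,380,315,2);
im=np.zeros((600,800,3),np.uint8); im[:396,:480]=b[:396,:480]; im[396:596,:380]=a
im[:300,480:800]=crop(t,195,220,275,295,4)[:300,:320]; im[300:600,480:800]=crop(t,315,238,395,313,4)[:300,:320]
cv2.imwrite('pics/crop.png',im)
E
```

```text
top cap px 233 med z [119.2 123.2 126.4] [468.8 206.7 122.8]
  circ (209.5, 259.875) 8.761699676513672
  plate 2614 ((467.04052734375, 163.19215393066406), (141.1192626953125, 179.82330322265625), 72.9832763671875) 95.1202793957707
  tube 245 (array([485.9, 129. , 141.7]), array([-0.858,  0.253, -0.447]), array([-38.5,  48.8]))
  handle 137 (array([ 459.6, -173. ,   82.4]), array([-0.956,  0.294,  0.002]), array([-43.1,  38.7]))
  tile 512 ((nan, nan), (0.0, 0.0), 0.0) nan
scene cap px 87 med z [122.4 124.4 127. ] [471.  206.6 124.4]
  circ (355.0, 191.0) 7.071167945861816
  plate 1105 ((466.7837219238281, 161.43524169921875), (145.89093017578125, 186.64547729492188), 73.79252624511719) 96.22537456672892
  tube 170 (array([492.5, 130.4, 140.2]), array([ 0.729, -0.489,  0.479]), array([-61.2,  38.3]))
  return np.nanmean(a, axis, out=out, keepdims=keepdims)
<stdin>:4: RuntimeWarning: Mean of empty slice.
  ret = um.true_divide(
<stdin>:5: RuntimeWarning: Mean of empty slice.
Traceback (most recent call last):
IndexError: index 0 is out of bounds for axis 0 with size 0
```

```bash
python3 - <<'E'
from h import *
t=dict(np.load('top0.npz'));s=dict(np.load('scene0.npz'))
W=world(t);H=hsv(t)
m=roi((H[...,1]<60)&(H[...,2]>150),272,240,300,272)&(W[...,2]<20);P=W[m];print('tile',m.sum(),cv2.minAreaRect(P[:,:2].astype(np.float32)),np.median(P[:,2]))
# cradle base (dark brown) & rod bits
m=roi(abs(W[...,2]-12)<6,325,235,375,310)&(H[...,2]<120);P=W[m];print('cradle base',m.sum(),cv2.minAreaRect(P[:,:2].astype(np.float32)))
o=(H[...,0]<18)&(H[...,0]>5)&(H[...,1]>180)&(H[...,2]>150)
m=roi(o,330,235,372,312)&(W[...,2]>70);print('handle rect',cv2.minAreaRect(W[m][:,:2].astype(np.float32)),np.percentile(W[m][:,2],[10,50,90]))
def crop(d,x0,y0,x1,y1,f): return cv2.resize(d['pixels'][y0:y1,x0:x1,::-1],None,fx=f,fy=f,interpolation=cv2.INTER_CUBIC)
im=np.zeros((600,800,3),np.uint8); im[:400,:480]=crop(s,240,175,400,308,3.01)[:400,:480]
im[:300,480:800]=crop(t,195,220,275,295,4); im[300:600,480:800]=crop(t,315,238,395,313,4)
cv2.imwrite('pics/crop.png',im)
E
```

```text
tile 681 ((490.6247863769531, 16.448238372802734), (79.00792694091797, 83.76615142822266), 89.8249282836914) 7.131382461148509
cradle base 953 ((439.5108642578125, -165.85232543945312), (67.00038146972656, 166.3072509765625), 72.59358978271484)
handle rect ((462.08392333984375, -173.760498046875), (12.503134727478027, 83.40472412109375), 72.81786346435547) [79.1699058  82.43458499 85.14326262]
```

View pics/crop.png

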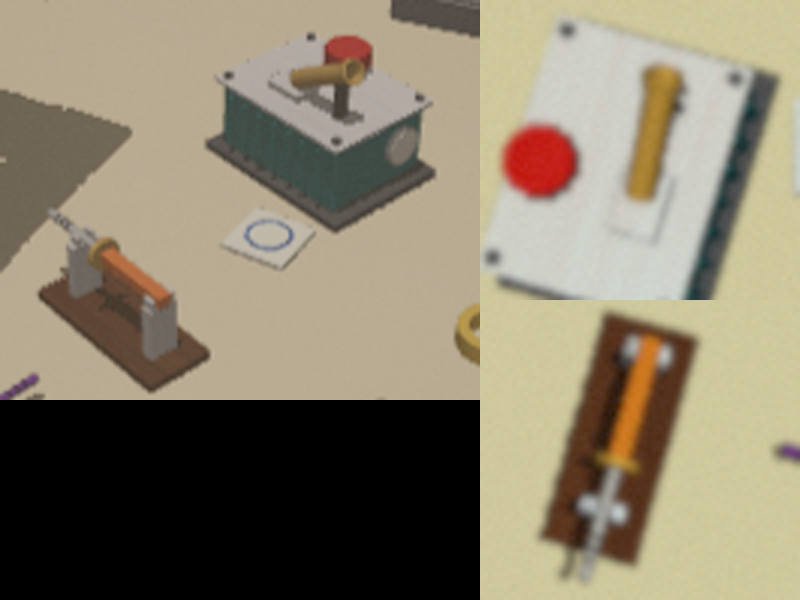

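The orange-handled rod in the cradle (top ≈(355,262)) is the right one. The look-alikes are purple at (418,284) and blue at (482,331). The tube mouth is at top ≈(240,240), the cap at (209,260) and the tile at (286,256). The pump and cradle are both yawed about −17°.

Moves only shift the tool and turn it about its own z, so before planning the 30° tilt I'll check in free space what the arm does at the edge of its reach.

Request:
step_arm --pt "0 40 0 0 0" --pt "0 80 0 0 0" --pt "0 120 0 0 0" --pt "0 160 0 0 0" --pt "0 200 0 0 0" --pt "0 250 0 0 0" --pt "0 300 0 0 0" --pt "0 350 0 0 0" --pt "0 400 0 0 0" --pt "0 450 0 0 0" --pt "0 450 0 0 0"

```text
time_s: 1.48
eef_pos: [212.0, -931.5, 281.2]
ee_rot: [0.993, 0.112, 0.003, 0.024]
wrist_force: [0.5, -0.3, 0.5]
width: 0.001
```

```bash
python3 - <<'E'
from cell import read_state
import numpy as np
from scipy.spatial.transform import Rotation as R
s=read_state();print(s['time_s'],s['eef_pos'],np.round(s['joint_positions'],3));print(R.from_quat(s['ee_rot']).as_matrix().round(3))
E
```

```text
1.475 [ 211.99796865 -931.45856249  281.2135725 ] [-1.465  1.125  0.218  0.005  1.75  -0.117]
[[ 0.975  0.222  0.01 ]
 [ 0.222 -0.974 -0.047]
 [-0.     0.048 -0.999]]
```

Request:
step_arm --pt "0 -60 0 5 0" --pt "0 -120 0 15 0" --pt "0 -180 0 25 0" --pt "0 -240 0 30 0" --pt "0 -300 0 30 0" --pt "0 -300 0 30 0"

```text
time_s: 2.22
eef_pos: [145.0, -633.1, 266.5]
ee_rot: [0.989, -0.149, 0.008, 0.019]
wrist_force: [0.6, -1.0, -0.5]
width: 0.004
```

```bash
cat > st.py <<'E'
from cell import read_state
import numpy as np
from scipy.spatial.transform import Rotation as R
s=read_state();print(s['time_s'],np.round(s['eef_pos'],1),'q',np.round(s['joint_positions'],3),'F',np.round(s['wrist_force'],1),'w',round(s['width'],3));M=R.from_quat(s['ee_rot']).as_matrix();print(M.round(3).tolist(),'yaw',np.degrees(np.arctan2(M[1,0],M[0,0])).round(2))
def go(x,y,z): print('shift to',x,y,z,'=',(M.T@(np.array([x,y,z])-s['eef_pos'])).round(1))
E
python3 -c "
from st import *
go(469.8,207.8,250)"
```

```text
2.225 [ 145.  -633.1  266.5] q [-1.52   0.59   1.429  0.009  1.084  0.347] F [ 0.6 -1.  -0.5] w 0.004
[[0.955, -0.295, 0.01], [-0.295, -0.955, -0.039], [0.021, 0.035, -0.999]] yaw -17.16
shift to 469.8 207.8 250 = [  61.9 -899.4  -13.3]
```

The reach test shows that a pose out of reach is met with a small tilt, and that the commanded frame keeps this tilt. I can use that later for the 30° slope. First comes the cap, with the fingers shut.

Request:
step_arm --pt "16 -40 -5 0 0" --pt "32 -85 -10 0 0" --pt "50 -135 -15 0 0" --pt "70 -185 -20 0 0" --pt "90 -235 -20 0 0" --pt "110 -290 -20 0 0" --pt "130 -345 -20 0 0" --pt "150 -400 -20 0 0" --pt "170 -450 -20 0 0" --pt "185 -490 -20 0 0" --pt "192 -512 -20 0 0"

```text
time_s: 3.6
eef_pos: [483.2, -205.4, 271.9]
ee_rot: [0.989, -0.148, 0.011, 0.022]
wrist_force: [0.3, -0.4, -0.1]
width: -0.002
```

```bash
python3 -c "
from st import *
go(469.8,207.8,230)"
```

```text
3.6 [ 483.2 -205.4  271.9] q [-0.602  0.429  1.735 -0.038  0.939  1.288] F [ 0.3 -0.4 -0.1] w -0.002
[[0.956, -0.293, 0.016], [-0.292, -0.955, -0.048], [0.029, 0.041, -0.999]] yaw -17.01
shift to 469.8 207.8 230 = [-134.8 -392.4   21.8]
```

Request:
step_arm --pt "-14 -40 0 0 0" --pt "-29 -85 0 0 0" --pt "-46 -135 0 0 0" --pt "-63 -185 0 0 0" --pt "-80 -235 5 0 0" --pt "-97 -285 10 0 0" --pt "-114 -335 15 0 0" --pt "-128 -375 20 0 0" --pt "-136 -395 22 0 0" --pt "-136 -395 22 0 0"

```text
time_s: 4.85
eef_pos: [468.9, 212.1, 230.6]
ee_rot: [0.989, -0.148, 0.011, 0.02]
wrist_force: [0.5, -0.2, 0.7]
width: -0.001
```

```bash
python3 -c "
from st import *
go(468.6,211,200)
f=s['eef_pos']+73*M[:,2];print(f)"
```

```text
4.85 [468.9 212.1 230.6] q [ 0.228  0.489  1.778 -0.059  0.87   2.133] F [ 0.5 -0.2  0.7] w -0.001
[[0.956, -0.293, 0.016], [-0.292, -0.955, -0.043], [0.027, 0.037, -0.999]] yaw -16.98
shift to 468.6 211 200 = [-0.8  0.1 30.6]
[470.05258548 208.99059533 157.65428076]
```

Press down: contact should come near TCP z≈197 and home near 190.

Request:
step_arm --pt "0 0 10 0 0" --pt "0 0 20 0 0" --pt "0 0 28 0 0" --pt "0 0 31 0 0" --pt "0 0 34 0 0" --pt "0 0 37 0 0" --pt "0 0 40 0 0" --pt "0 0 40 0 0"

```text
time_s: 5.85
eef_pos: [467.4, 208.5, 189.7]
ee_rot: [0.989, -0.149, 0.008, 0.021]
wrist_force: [-1.0, -1.8, 6.8]
width: 0.002
```

Request:
step_arm --pt "0 0 1 0 0" --pt "0 0 2 0 0" --pt "0 0 2 0 0"

```text
time_s: 6.22
eef_pos: [467.3, 208.5, 189.5]
ee_rot: [0.989, -0.149, 0.009, 0.021]
wrist_force: [-4.3, -2.1, 20.7]
width: 0.0
```

Request:
step_arm --pt "0 0 -10 0 0" --pt "0 0 -40 0 0" --pt "0 0 -75 0 0" --pt "10 30 -85 0 0" --pt "22 75 -85 0 20" --pt "35 125 -85 0 50" --pt "50 180 -85 0 50" --pt "65 235 -80 0 50" --pt "80 290 -65 0 50" --pt "96 340 -50 0 50" --pt "104 366 -45 0 50" --pt "104 366 -45 0 50"

```text
time_s: 7.72
eef_pos: [458.4, -171.7, 248.4]
ee_rot: [0.988, -0.151, 0.008, 0.021]
wrist_force: [0.4, -0.6, -0.0]
width: 0.504
```

```bash
python3 - <<'E'
from st import *
from cell import imaging
from h import *
g=np.array([459.6,-172.8,75])-54*M[:,2];print('grip tcp',g);go(*g)
for n in('scene','top'):
    d=imaging.snapshot(n);np.savez(n+'1.npz',**d)
    W=world(d);H=hsv(d)
    red=((H[...,0]<6)|(H[...,0]>174))&(H[...,1]>150)&(H[...,2]>100)
    m=roi(red,*((190,240,225,275) if n=='top' else (340,183,370,205)))&(W[...,2]>85);print(n,'cap z',np.percentile(W[m][:,2],[10,50,90]).round(1))
    o=(H[...,0]<18)&(H[...,0]>5)&(H[...,1]>150)&(H[...,2]>110)
    m=roi(o,*((330,235,372,312) if n=='top' else (255,240,310,300)))&(W[...,2]>60);P=W[m]
    if len(P)>20: print(len(P),cv2.minAreaRect(P[:,:2].astype(np.float32)))
s=imaging.snapshot('scene')
im=cv2.resize(s['pixels'][170:310,220:410,::-1],None,fx=4,fy=4,interpolation=cv2.INTER_CUBIC);cv2.imwrite('pics/a1.png',im)
E
```

```text
7.725 [ 458.4 -171.7  248.4] q [-0.572  0.424  1.838 -0.042  0.847  1.33 ] F [ 0.4 -0.6 -0. ] w 0.504
[[0.954, -0.299, 0.01], [-0.298, -0.953, -0.044], [0.023, 0.039, -0.999]] yaw -17.36
grip tcp [ 459.03909871 -170.39819822  128.94364409]
shift to 459.03909870788954 -170.3981982185004 128.94364409217172 = [ -2.6  -6.2 119.3]
scene cap z [115.5 118.2 119.8]
72 ((461.8875732421875, -175.2068634033203), (14.83203125, 87.15521240234375), 72.9752426147461)
top cap z [113.7 117.2 119.8]
32 ((410.6493225097656, -155.93951416015625), (18.149208068847656, 61.65262985229492), 58.51115798950195)
```

View pics/a1.png

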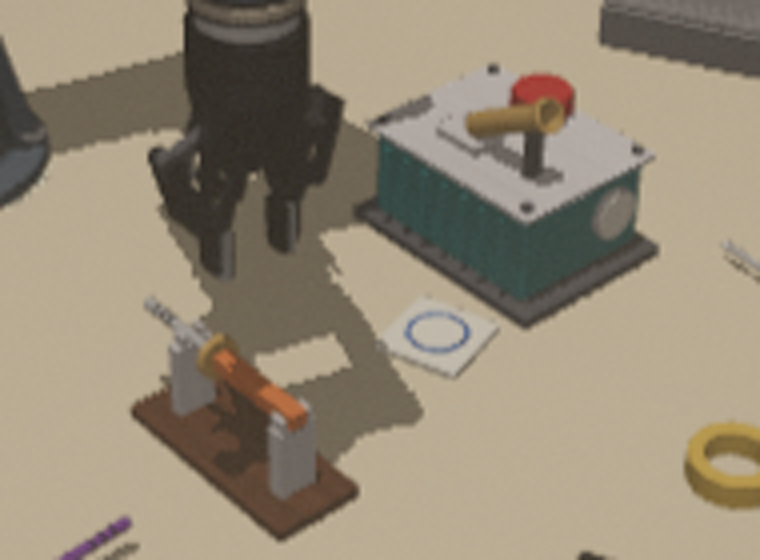

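The cap reads 117 mm, so it is home, and the open gripper stands above the cradle. Descend on the handle and close.

Request:
step_arm --pt "-2 -5 20 0 50" --pt "-2 -6 50 0 50" --pt "-2 -6 80 0 50" --pt "-2 -6 100 0 50" --pt "-2 -6 112 0 50" --pt "-2 -6 119 0 50" --pt "-2 -6 119 0 50" --pt "-2 -6 119 0 0" --pt "-2 -6 119 0 0" --pt "-2 -6 119 0 0" --pt "-2 -6 119 0 0" --pt "-2 -6 119 0 0"

```text
time_s: 9.38
eef_pos: [459.6, -168.8, 130.4]
ee_rot: [0.989, -0.149, 0.009, 0.021]
wrist_force: [-0.9, 0.4, 6.6]
width: 0.155
```

```bash
python3 -c "
from st import *
"
```

```text
9.375 [ 459.6 -168.8  130.4] q [-0.566  0.643  1.921 -0.062  0.545  1.357] F [-0.9  0.4  6.6] w 0.155
[[0.955, -0.295, 0.011], [-0.295, -0.955, -0.045], [0.024, 0.04, -0.999]] yaw -17.14
```

Request:
step_arm --pt "0 0 -5 0 0" --pt "1 1 -20 0 0" --pt "1 2 -45 0 0" --pt "2 4 -90 0 0" --pt "3 6 -140 0 0" --pt "5 8 -185 0 0" --pt "25 -5 -215 0 0" --pt "60 -30 -220 0 0" --pt "100 -60 -220 0 0" --pt "150 -90 -220 0 0" --pt "195 -120 -220 0 0" --pt "216 -131 -220 0 0"

```text
time_s: 10.88
eef_pos: [704.0, -96.1, 348.0]
ee_rot: [0.989, -0.148, 0.008, 0.021]
wrist_force: [-0.6, 0.0, -0.5]
width: 0.148
```

```bash
python3 - <<'E'
from st import *
from cell import imaging
from h import *
d=imaging.snapshot('scene');cv2.imwrite('pics/a2.png',d['pixels'][:,:,::-1])
E
```

```text
10.875 [704.  -96.1 348. ] q [-0.28   0.606  1.153 -0.04   1.361  1.597] F [-0.6  0.  -0.5] w 0.148
[[0.956, -0.294, 0.01], [-0.293, -0.955, -0.043], [0.022, 0.039, -0.999]] yaw -17.06
```

View pics/a2.png

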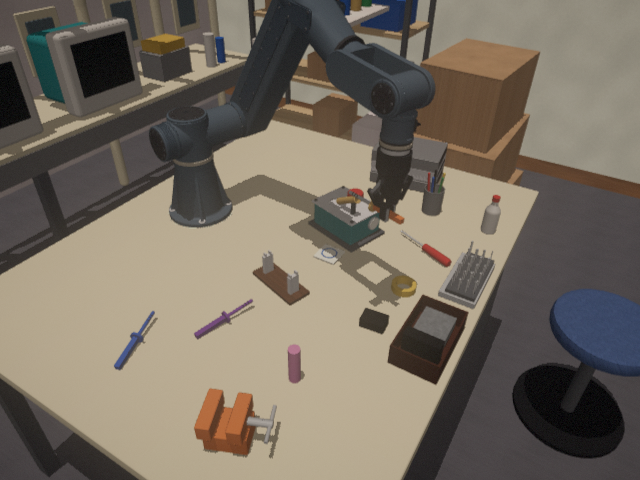

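The rod is held (orange at (385,212)) and the cradle is empty. Now push outwards past reach along the rod axis to build up the outward tilt.

Request:
step_arm --pt "50 0 0 0 0" --pt "100 0 0 0 0" --pt "145 0 0 0 0" --pt "180 0 0 0 0" --pt "205 0 0 0 0" --pt "225 0 0 0 0" --pt "280 0 0 0 0" --pt "340 0 0 0 0" --pt "400 0 0 0 0" --pt "460 0 0 0 0" --pt "520 0 0 0 0" --pt "580 0 0 0 0"

```text
time_s: 12.42
eef_pos: [932.9, -191.6, 305.8]
ee_rot: [0.988, -0.149, 0.031, 0.022]
wrist_force: [-0.8, -0.4, -1.1]
width: 0.15
```

```bash
python3 -c "
from st import *
"
```

```text
12.425 [ 932.9 -191.6  305.8] q [-0.311  1.099  0.219 -0.035  1.756  1.551] F [-0.8 -0.4 -1.1] w 0.15
[[0.954, -0.295, 0.054], [-0.293, -0.955, -0.053], [0.068, 0.035, -0.997]] yaw -17.05
```

Request:
step_arm --pt "58 0 -20 0 0" --pt "116 0 -40 0 0" --pt "174 0 -60 0 0" --pt "232 0 -80 0 0"

```text
time_s: 12.92
eef_pos: [934.6, -204.1, 328.7]
ee_rot: [0.987, -0.148, 0.054, 0.024]
wrist_force: [0.5, 0.0, -1.6]
width: 0.148
```

```bash
python3 -c "
from st import *
"
```

```text
12.925 [ 934.6 -204.1  328.7] q [-0.325  1.075  0.219 -0.028  1.733  1.538] F [ 0.5  0.  -1.6] w 0.148
[[0.95, -0.295, 0.1], [-0.29, -0.955, -0.063], [0.114, 0.031, -0.993]] yaw -16.96
```

Request:
step_arm --pt "58 -8 -20 0 0" --pt "116 -16 -40 0 0" --pt "174 -24 -60 0 0"

```text
time_s: 13.3
eef_pos: [940.4, -197.8, 348.3]
ee_rot: [0.986, -0.147, 0.077, 0.025]
wrist_force: [-0.2, -0.5, -0.7]
width: 0.152
```

Request:
step_arm --pt "58 -2 -15 0 0" --pt "116 -4 -30 0 0" --pt "174 -6 -45 0 0"

```text
time_s: 13.68
eef_pos: [944.9, -205.4, 362.3]
ee_rot: [0.984, -0.147, 0.099, 0.027]
wrist_force: [0.5, 0.3, -2.1]
width: 0.149
```

```bash
python3 -c "
from st import *
"
```

```text
13.675 [ 944.9 -205.4  362.3] q [-0.325  1.042  0.219 -0.018  1.676  1.539] F [ 0.5  0.3 -2.1] w 0.149
[[0.937, -0.294, 0.187], [-0.284, -0.955, -0.082], [0.203, 0.023, -0.979]] yaw -16.84
```

Request:
step_arm --pt "60 -8 -8 0 0" --pt "120 -16 -16 0 0"

```text
time_s: 13.92
eef_pos: [955.3, -202.3, 366.3]
ee_rot: [0.981, -0.146, 0.122, 0.028]
wrist_force: [0.3, -0.1, -1.4]
width: 0.15
```

Request:
step_arm --pt "60 -8 -5 0 0" --pt "120 -16 -10 0 0" --pt "180 -24 -15 0 0"

```text
time_s: 14.3
eef_pos: [965.5, -199.1, 369.8]
ee_rot: [0.978, -0.145, 0.144, 0.029]
wrist_force: [0.3, 1.0, -0.5]
width: 0.154
```

Request:
step_arm --pt "60 -8 0 0 0" --pt "120 -16 0 0 0" --pt "180 -24 0 0 0"

```text
time_s: 14.68
eef_pos: [977.0, -197.1, 369.3]
ee_rot: [0.975, -0.144, 0.166, 0.03]
wrist_force: [0.0, -0.3, -0.8]
width: 0.148
```

```bash
python3 -c "
from st import *
"
```

```text
14.675 [ 977.  -197.1  369.3] q [-0.309  1.043  0.219 -0.006  1.539  1.554] F [ 0.  -0.3 -0.8] w 0.148
[[0.903, -0.291, 0.316], [-0.271, -0.957, -0.107], [0.333, 0.011, -0.943]] yaw -16.68
```

Request:
step_arm --pt "60 -8 5 0 0" --pt "120 -16 10 0 0"

```text
time_s: 14.92
eef_pos: [988.8, -196.5, 366.6]
ee_rot: [0.971, -0.143, 0.189, 0.031]
wrist_force: [0.7, -0.4, -1.2]
width: 0.149
```

Request:
step_arm --pt "60 -4 8 0 0" --pt "120 -8 16 0 0"

```text
time_s: 15.18
eef_pos: [999.1, -201.9, 364.2]
ee_rot: [0.967, -0.142, 0.21, 0.032]
wrist_force: [-1.0, 0.5, -1.4]
width: 0.151
```

Request:
step_arm --pt "60 -4 10 0 0" --pt "120 -8 20 0 0"

```text
time_s: 15.42
eef_pos: [1009.0, -206.8, 363.4]
ee_rot: [0.962, -0.141, 0.232, 0.034]
wrist_force: [-0.1, 0.1, -1.4]
width: 0.147
```

Request:
step_arm --pt "60 -4 12 0 0" --pt "120 -8 24 0 0"

```text
time_s: 15.68
eef_pos: [1018.4, -211.1, 363.8]
ee_rot: [0.957, -0.139, 0.254, 0.035]
wrist_force: [-0.8, 0.3, -1.8]
width: 0.149
```

```bash
cat >> st.py <<'E'
Mg=np.array([[0.955,-0.295,0.011],[-0.295,-0.955,-0.045],[0.024,0.04,-0.999]])
rt=Mg.T@np.array([.9558,-.294,0.]); rt/=np.linalg.norm(rt)   # rod x axis in tool frame
def rod():
    a=M@rt; G=s['eef_pos']+54*M[:,2]; G=G  # grip point
    print('rod axis',a.round(3),'pitch',np.degrees(np.arcsin(a[2])).round(2),'yaw',np.degrees(np.arctan2(a[1],a[0])).round(2),'grip',G.round(1),'tip',(G-126*a).round(1)); return a,G
E
python3 -c "
from st import *
rod()"
```

```text
15.675 [1018.4 -211.1  363.8] q [-0.315  1.067  0.219  0.018  1.338  1.545] F [-0.8  0.3 -1.8] w 0.149
[[0.833, -0.284, 0.475], [-0.249, -0.959, -0.137], [0.495, -0.004, -0.869]] yaw -16.64
rod axis [ 0.844 -0.251  0.474] pitch 28.29 yaw -16.56 grip [1044.1 -218.5  316.9] tip [ 937.8 -186.9  257.2]
```

Request:
step_arm --pt "40 -3 8 0 0" --pt "40 -3 8 0 0"

```text
time_s: 15.92
eef_pos: [1023.5, -212.7, 366.7]
ee_rot: [0.953, -0.138, 0.267, 0.035]
wrist_force: [-0.4, -0.3, -1.7]
width: 0.15
```

```bash
python3 -c "
from st import *
a,G=rod()
rim=np.array([521.6,119.3,155]);t=np.array([.956*.866,-.2924*.866,.5])
# pre-insert: tip 40mm out of rim along t
for out in (60,20):
    d=M.T@(rim+(out+126)*t-G); print(out,d.round(1))
print('insert dir in tool',(M.T@-t).round(3))
"
```

```text
15.925 [1023.5 -212.7  366.7] q [-0.316  1.067  0.219  0.021  1.311  1.544] F [-0.4 -0.3 -1.7] w 0.15
[[0.82, -0.283, 0.498], [-0.245, -0.959, -0.141], [0.518, -0.006, -0.855]] yaw -16.65
rod axis [ 0.831 -0.247  0.498] pitch 29.83 yaw -16.56 grip [1050.5 -220.3  320.5] tip [ 945.7 -189.1  257.8]
60 [-416.5 -174.1 -166.1]
20 [-456.5 -174.3 -167. ]
insert dir in tool [-1.    -0.005 -0.021]
```

Request:
step_arm --pt "-15 -6 -6 0 0" --pt "-45 -20 -19 0 0" --pt "-90 -40 -38 0 0" --pt "-140 -62 -60 0 0" --pt "-190 -84 -80 0 0" --pt "-240 -106 -101 0 0" --pt "-290 -128 -122 0 0" --pt "-335 -147 -141 0 0" --pt "-370 -163 -156 0 0" --pt "-391 -171 -164 0 0" --pt "-397 -174 -166 0 0" --pt "-397 -174 -166 0 0"

```text
time_s: 17.42
eef_pos: [665.4, 75.1, 304.9]
ee_rot: [0.953, -0.138, 0.267, 0.035]
wrist_force: [1.0, -0.5, -1.5]
width: 0.146
```

```bash
python3 - <<'E'
from st import *
from cell import imaging
from h import *
a,G=rod()
rim=np.array([521.6,119.3,155]);t=np.array([.956*.866,-.2924*.866,.5])
for out in (40,5,0): print(out,(M.T@(rim+(out+126)*t-G)).round(1))
proj=lambda d,X:(lambda c:(d['fx']*c[0]/c[2]+d['cx'],d['fy']*c[1]/c[2]+d['cy']))(np.array(d['R'])@X+d['t'])
ims=[]
for n in('scene','top'):
    d=imaging.snapshot(n);np.savez(n+'2.npz',**d)
    pr=proj(d,rim);pt=proj(d,G-126*a);pc=proj(d,G-46*a);pb=proj(d,rim-90*t);pg=proj(d,G+45*a);print(n,'rim',np.round(pr,1),'tip',np.round(pt,1),'collar',np.round(pc,1),'tubebase',np.round(pb,1),'end',np.round(pg,1))
    x0,y0=int((pr[0]+pt[0])/2)-40,int((pr[1]+pt[1])/2)-37
    im=cv2.resize(d['pixels'][y0:y0+75,x0:x0+80,::-1],None,fx=5,fy=5,interpolation=cv2.INTER_CUBIC)
    for p in(pr,pt,pc,pb): cv2.circle(im,(int((p[0]-x0+.5)*5),int((p[1]-y0+.5)*5)),3,(255,0,255),1)
    ims.append(im)
cv2.imwrite('pics/a3.png',np.hstack(ims))
E
```

```text
17.425 [665.4  75.1 304.9] q [-0.008  0.485  1.622 -0.279  0.522  2.057] F [ 1.  -0.5 -1.5] w 0.146
[[0.819, -0.282, 0.5], [-0.245, -0.959, -0.141], [0.519, -0.007, -0.855]] yaw -16.64
rod axis [ 0.831 -0.247  0.499] pitch 29.93 yaw -16.55 grip [692.4  67.4 258.7] tip [587.7  98.5 195.8]
40 [-40.5   0.1  -0.4]
5 [-75.4  -0.1  -1.1]
0 [-80.4  -0.1  -1.2]
scene rim [357.1 199.2] tip [375.4 196.9] collar [395.9 194.5] tubebase [338.2 201.5] end [421.7 191.4]
top rim [240.7 237.6] tip [246.4 209. ] collar [252.  178.9] tubebase [234.8 268.1] end [258.8 142.6]
```

View pics/a3.png

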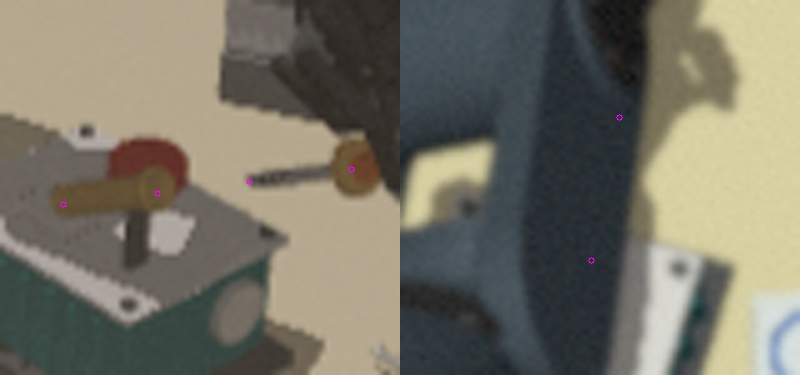

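```bash
python3 - <<'E'
from st import *
from h import *
a,G=rod(); G=G+1.4*M[:,2]
d=dict(np.load('scene2.npz'));H=hsv(d)
rim=np.array([521.6,119.3,155]);t=np.array([.956*.866,-.2924*.866,.5])
P=lambda X:(lambda c:np.array([d['fx']*c[0]/c[2]+d['cx'],d['fy']*c[1]/c[2]+d['cy']]))(np.array(d['R'])@X+d['t'])
br=(H[...,0]>8)&(H[...,0]<28)&(H[...,1]>90)
def fit(m):
    n,l,st,c=cv2.connectedComponentsWithStats(m.astype(np.uint8),connectivity=8);k=1+np.argmax(st[1:,4]);v,u=np.nonzero(l==k)
    o=[]
    for x in np.unique(u): o.append((x,v[u==x].mean(),np.ptp(v[u==x])+1))
    return np.array(o)
A=fit(roi(br&(H[...,2]>70),328,188,366,212));print('tube');print(A[::3].round(1).tolist())
pr,pb=P(rim),P(rim-90*t)
ln=lambda p,q,x:p[1]+(q[1]-p[1])*(x-p[0])/(q[0]-p[0])
body=A[(A[:,0]>342)&(A[:,0]<351)];print('tube resid v',(body[:,1]-ln(pr,pb,body[:,0])).round(2), 'u range',A[0,0],A[-1,0])
W=world(d)
# shaft: dark pixels against bench between tip & collar
pt,pc=P(G-126*a),P(G-46*a)
g=d['pixels'].astype(int)
sh=roi((H[...,1]<70)&(H[...,2]<150),374,188,392,204)
S=fit(sh);print('shaft');print(S.round(1).tolist());print('resid',(S[:,1]-ln(pt,pc,S[:,0])).round(2),'pt',pt,'pc',pc)
C=roi(br,388,180,402,206);v,u=np.nonzero(C);print('collar brass centroid',u.mean(),v.mean(),len(u))
E
```

```text
17.525 [666.   74.3 304.7] q [-0.009  0.485  1.621 -0.279  0.522  2.057] F [ 0.2  0.5 -1.2] w 0.147
[[0.818, -0.283, 0.5], [-0.246, -0.959, -0.142], [0.52, -0.007, -0.854]] yaw -16.71
rod axis [ 0.83  -0.248  0.499] pitch 29.94 yaw -16.61 grip [693.   66.7 258.6] tip [588.3  97.9 195.7]
tube
[[337.0, 200.5, 4.0], [340.0, 200.5, 6.0], [343.0, 200.5, 6.0], [346.0, 199.5, 6.0], [349.0, 199.0, 7.0], [352.0, 199.0, 7.0], [355.0, 198.0, 9.0], [358.0, 198.0, 9.0]]
tube resid v [-0.4  -0.78 -1.17 -1.05 -1.43 -1.31 -1.2  -1.08] u range 337.0 360.0
shaft
[[375.0, 196.5, 2.0], [376.0, 197.0, 3.0], [377.0, 197.0, 3.0], [378.0, 196.5, 4.0], [379.0, 196.5, 4.0], [380.0, 196.5, 4.0], [381.0, 196.5, 4.0], [382.0, 196.0, 3.0], [383.0, 196.0, 3.0], [384.0, 196.0, 3.0], [385.0, 195.5, 4.0], [386.0, 195.5, 4.0], [387.0, 195.5, 4.0], [388.0, 195.5, 4.0], [389.0, 195.5, 4.0], [390.0, 195.0, 3.0], [391.0, 195.0, 3.0]]
resid [-1.14 -0.52 -0.4  -0.79 -0.67 -0.55 -0.44 -0.82 -0.7  -0.58 -0.97 -0.85
 -0.73 -0.62 -0.5  -0.88 -0.77] pt [375.70157695 197.55574204] pc [396.14713432 195.16354691]
collar brass centroid 396.6292134831461 194.0 89
```

```bash
python3 - <<'E'
from st import *
a,G=rod(); G=G+1.4*M[:,2]
rim=np.array([522.2,121.2,155.5]);t=np.array([.956*.866,-.2924*.866,.5])
for out in (8,0,-20,-80): print(out,(M.T@(rim+(out+126)*t-G)).round(1))
E
```

```text
17.525 [666.   74.3 304.7] q [-0.009  0.485  1.621 -0.279  0.522  2.057] F [ 0.2  0.5 -1.2] w 0.147
[[0.818, -0.283, 0.5], [-0.246, -0.959, -0.142], [0.52, -0.007, -0.854]] yaw -16.71
rod axis [ 0.83  -0.248  0.499] pitch 29.94 yaw -16.61 grip [693.   66.7 258.6] tip [588.3  97.9 195.7]
8 [-72.8  -2.5  -3.4]
0 [-80.7  -2.6  -3.6]
-20 [-100.7   -2.7   -4. ]
-80 [-160.7   -2.9   -5.4]
```

Request:
step_arm --pt "-10 -1 -1 0 0" --pt "-25 -2 -2 0 0" --pt "-42 -2 -3 0 0" --pt "-57 -2 -3 0 0" --pt "-68 -2 -3 0 0" --pt "-77 -2 -4 0 0" --pt "-83 -2 -4 0 0" --pt "-89 -2 -4 0 0" --pt "-95 -2 -4 0 0" --pt "-95 -2 -4 0 0"

```text
time_s: 18.77
eef_pos: [584.9, 100.8, 257.9]
ee_rot: [0.953, -0.138, 0.266, 0.035]
wrist_force: [-0.4, 0.3, -1.3]
width: 0.149
```

```bash
cat > look.py <<'E'
import sys
from st import *
from cell import imaging
from h import *
a,G=rod(); G=G+1.4*M[:,2]
rim=np.array([522.2,121.2,155.5]);t=np.array([.956*.866,-.2924*.866,.5])
e=G-126*a-rim; print('tip rel rim along',(e@t).round(1),'perp (tool)',(M.T@(e-t*(e@t))).round(1))
d=imaging.snapshot('scene');x0,y0=int(sys.argv[2]),int(sys.argv[3])
cv2.imwrite(sys.argv[1],cv2.resize(d['pixels'][y0:y0+75,x0:x0+100,::-1],None,fx=5,fy=5,interpolation=cv2.INTER_CUBIC))
E
python3 look.py pics/a4.png 325 160
```

```text
18.775 [584.9 100.8 257.9] q [ 0.045  0.471  1.84  -0.498  0.349  2.333] F [-0.4  0.3 -1.3] w 0.149
[[0.82, -0.283, 0.497], [-0.245, -0.959, -0.141], [0.517, -0.006, -0.856]] yaw -16.63
rod axis [ 0.832 -0.247  0.497] pitch 29.78 yaw -16.54 grip [611.8  93.2 211.7] tip [506.9 124.3 149.1]
tip rel rim along -16.6 perp (tool) [ 0.   1.4 -0.9]
```

View pics/a4.png

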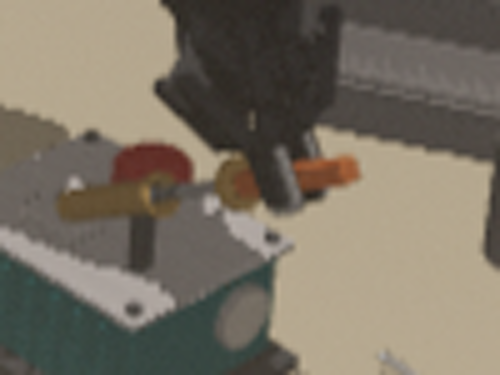

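The tip is inside the mouth (crop (160,193)) with no side force. Continue gently.

Request:
step_arm --pt "-4 -1 0 0 0" --pt "-10 -1.4 0.2 0 0" --pt "-16 -1.5 0.2 0 0" --pt "-22 -1.5 0.1 0 0" --pt "-28 -1.5 0 0 0" --pt "-34 -1.5 -0.2 0 0" --pt "-40 -1.5 -0.3 0 0" --pt "-40 -1.5 -0.3 0 0"

```text
time_s: 19.82
eef_pos: [552.2, 112.2, 237.4]
ee_rot: [0.953, -0.138, 0.266, 0.035]
wrist_force: [-0.1, -0.4, -1.1]
width: 0.147
```

Request:
step_arm --pt "-4 0 -0.1 0 0" --pt "-9 0 -0.2 0 0" --pt "-14 0 -0.3 0 0" --pt "-18 0 -0.4 0 0" --pt "-20 0 -0.4 0 0" --pt "-21 0 -0.4 0 0"

```text
time_s: 20.58
eef_pos: [535.4, 117.3, 227.3]
ee_rot: [0.953, -0.138, 0.267, 0.035]
wrist_force: [-0.0, 0.2, -0.9]
width: 0.151
```

```bash
python3 look.py pics/a5.png 325 160
```

```text
20.575 [535.4 117.3 227.3] q [ 0.088  0.486  1.968 -0.829  0.253  2.711] F [-0.   0.2 -0.9] w 0.151
[[0.82, -0.283, 0.498], [-0.245, -0.959, -0.141], [0.518, -0.006, -0.855]] yaw -16.65
rod axis [ 0.832 -0.247  0.497] pitch 29.83 yaw -16.56 grip [562.4 109.7 181.1] tip [457.6 140.8 118.4]
tip rel rim along -77.0 perp (tool) [-0.   0.1 -0.2]
```

The rod is 77 mm in with no side load. The last few millimetres go in small steps, watching for the stop on the rim.

Request:
step_arm --pt "-1 0 0 0 0" --pt "-2 0 0 0 0" --pt "-3 0 0 0 0" --pt "-3 0 0 0 0"

```text
time_s: 21.12
eef_pos: [533.0, 118.0, 225.8]
ee_rot: [0.953, -0.138, 0.267, 0.035]
wrist_force: [0.4, -0.1, -1.2]
width: 0.153
```

Request:
step_arm --pt "-0.5 0 0 0 0" --pt "-1 0 0 0 0" --pt "-1 0 0 0 0"

```text
time_s: 21.5
eef_pos: [532.9, 118.1, 225.7]
ee_rot: [0.953, -0.138, 0.267, 0.035]
wrist_force: [2.3, -1.9, 0.5]
width: 0.151
```

```bash
python3 look.py pics/a5.png 325 160
```

```text
21.5 [532.9 118.1 225.7] q [ 0.091  0.488  1.975 -0.861  0.248  2.746] F [ 2.3 -1.9  0.5] w 0.151
[[0.819, -0.283, 0.5], [-0.245, -0.959, -0.141], [0.519, -0.007, -0.855]] yaw -16.66
rod axis [ 0.831 -0.247  0.499] pitch 29.91 yaw -16.57 grip [559.9 110.5 179.6] tip [455.2 141.6 116.7]
tip rel rim along -80.0 perp (tool) [-0.  0. -0.]
```

Request:
step_arm --pt "-0.5 0 0 0 0" --pt "-1 0 0 0 0" --pt "-1 0 0 0 0"

```text
time_s: 21.92
eef_pos: [532.8, 118.2, 225.7]
ee_rot: [0.953, -0.138, 0.268, 0.035]
wrist_force: [3.8, -3.4, 1.8]
width: 0.153
```

```bash
python3 look.py pics/a5.png 325 160
```

```text
21.925 [532.8 118.2 225.7] q [ 0.091  0.488  1.976 -0.869  0.247  2.755] F [ 3.8 -3.4  1.8] w 0.153
[[0.818, -0.283, 0.501], [-0.245, -0.959, -0.142], [0.52, -0.007, -0.854]] yaw -16.67
rod axis [ 0.83  -0.247  0.5  ] pitch 29.99 yaw -16.58 grip [559.8 110.5 179.6] tip [455.2 141.6 116.6]
tip rel rim along -80.0 perp (tool) [-0.   0.   0.1]
```

View pics/a5.png

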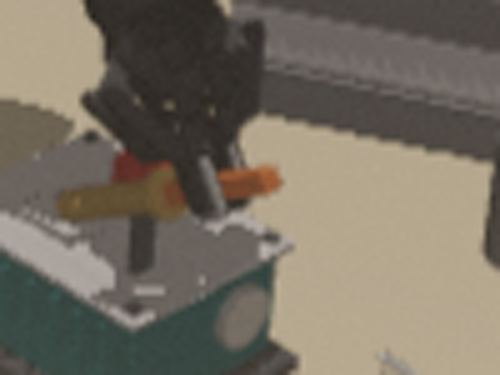

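The collar sits on the rim (crop ≈(160,192)), the depth reads 80.0 mm and the contact force is about 5 N. Draw the rod out.

Request:
step_arm --pt "3 0 0 0 0" --pt "8 0 0.1 0 0" --pt "15 0 0.2 0 0" --pt "25 0 0.4 0 0" --pt "36 0 0.6 0 0" --pt "48 0 0.9 0 0" --pt "60 0 1.1 0 0" --pt "75 0 1.4 0 0" --pt "92 0 1.7 0 0" --pt "112 0 2 0 0" --pt "132 0 2.5 0 0" --pt "145 0 3 0 0"

```text
time_s: 23.48
eef_pos: [651.4, 82.7, 296.6]
ee_rot: [0.953, -0.138, 0.265, 0.035]
wrist_force: [-0.3, -0.6, -1.4]
width: 0.147
```

```bash
python3 look.py pics/a6.png 325 160
```

```text
23.475 [651.4  82.7 296.6] q [ 0.006  0.481  1.658 -0.306  0.498  2.097] F [-0.3 -0.6 -1.4] w 0.147
[[0.821, -0.283, 0.497], [-0.245, -0.959, -0.141], [0.516, -0.006, -0.857]] yaw -16.65
rod axis [ 0.833 -0.248  0.496] pitch 29.7 yaw -16.56 grip [678.3  75.1 250.3] tip [573.3 106.3 187.9]
tip rel rim along 62.3 perp (tool) [ 0.  -0.7 -0. ]
```

The rod is right out, with its tip 62 mm clear. To level it I'll use the inner reach limit the same way, so first a quick planar fit to choose where.

```bash
python3 - <<'E'
import numpy as np
D=np.array([[-1.525,.528,1.434,1.181,138.7,-608.8,302.9],[-1.465,1.125,.218,1.75,212,-931.5,281.2],[-1.52,.59,1.429,1.084,145,-633.1,266.5],[-.572,.424,1.838,.847,458.4,-171.7,248.4],[-.28,.606,1.153,1.361,704,-96.1,348],[-.311,1.099,.219,1.756,932.9,-191.6,305.8],[-.315,1.067,.219,1.338,1018.4,-211.1,363.8],[-.566,.643,1.921,.545,459.6,-168.8,130.4]])
q1,q2,q3,q5=D[:,:4].T
r=D[:,4]*np.cos(q1)+D[:,5]*np.sin(q1);lat=-D[:,4]*np.sin(q1)+D[:,5]*np.cos(q1)
a,b,c=q2,q2+q3,q2+q3+q5
O,I=0*a,0*a+1
A=np.r_[np.c_[I,O,np.sin(a),np.sin(b),np.sin(c)],np.c_[O,I,np.cos(a),np.cos(b),np.cos(c)]]
x,res,_,sv=np.linalg.lstsq(A,np.r_[r,D[:,6]],rcond=None);print('r0,h,l1,l2,L',x.round(1),'res',(A@x-np.r_[r,D[:,6]]).round(1),'lat',lat.round(1))
r0,h,l1,l2,L=x
for Q2 in(-.7,-.5,-.3,-.1,.1,.3,.5):
  for tilt in(31,0):
    S=np.pi-np.radians(tilt);b=Q2+2.44
    print(Q2,tilt,'q5',round(S-b,2),'r',round(r0+l1*np.sin(Q2)+l2*np.sin(b)+L*np.sin(S)),'z',round(h+l1*np.cos(Q2)+l2*np.cos(b)+L*np.cos(S)))
E
```

```text
r0,h,l1,l2,L [-167.4  127.7  738.9  435.2  274.8] res [ -7.8 -12.2   6.8   2.4 -16.3 -16.2  -0.4  43.7  22.2 -11.2  11.9   0.6
  30.8  -7.7   4.  -50.7] lat [110.7 112.4 112.7 103.8 102.2 103.1 114.8 104. ]
-0.7 31 q5 0.86 r -73 z 384
-0.7 0 q5 1.4 r -214 z 345
-0.5 31 q5 0.66 r 26 z 383
-0.5 0 q5 1.2 r -116 z 344
-0.3 31 q5 0.46 r 122 z 363
-0.3 0 q5 1.0 r -19 z 324
-0.1 31 q5 0.26 r 213 z 325
-0.1 0 q5 0.8 r 71 z 285
0.1 31 q5 0.06 r 294 z 268
0.1 0 q5 0.6 r 153 z 229
0.3 31 q5 -0.14 r 363 z 197
0.3 0 q5 0.4 r 221 z 158
0.5 31 q5 -0.34 r 415 z 114
0.5 0 q5 0.2 r 274 z 75
```

```bash
python3 - <<'E'
import numpy as np
D=np.array([[-1.525,.528,1.434,1.181,138.7,-608.8,302.9],[-1.52,.59,1.429,1.084,145,-633.1,266.5],[-.572,.424,1.838,.847,458.4,-171.7,248.4],[-.28,.606,1.153,1.361,704,-96.1,348],[-.311,1.099,.219,1.756,932.9,-191.6,305.8],[-.315,1.067,.219,1.338,1018.4,-211.1,363.8],[-.566,.643,1.921,.545,459.6,-168.8,130.4],[-.309,1.043,.219,1.539,977,-197.1,369.3],[-.325,1.042,.219,1.676,944.9,-205.4,362.3]])
q1,q2,q3,q5=D[:,:4].T
r=D[:,4]*np.cos(q1)+D[:,5]*np.sin(q1)
F=lambda a,b,c:np.vstack([np.c_[1+0*a,0*a,np.sin(a),np.sin(b),np.cos(b),np.sin(c)],np.c_[0*a,1+0*a,np.cos(a),np.cos(b),-np.sin(b),np.cos(c)]])
A=F(q2,q2+q3,q2+q3+q5);y=np.r_[r,D[:,6]]
x=np.linalg.lstsq(A,y,rcond=None)[0];print('r0,h,l1,l2,off,L',x.round(1),'res',(A@x-y).round(1))
for Q3 in(2.44,):
 for Q2 in np.arange(-.7,.6,.2):
  for tilt in(31,0):
    S=np.pi-np.radians(tilt);b=Q2+Q3
    p=F(np.array([Q2]),np.array([b]),np.array([S]))@x
    print(round(Q2,1),tilt,'q5',round(S-b,2),'r,z',p.round())
E
```

```text
r0,h,l1,l2,off,L [4.000e-01 2.742e+02 5.876e+02 3.916e+02 1.141e+02 2.239e+02] res [ 0.2 -0.2  0.1  0.2 -0.1  0.  -0.2 -0.   0.   0.3 -0.2  0.1  0.  -0.4
  0.1 -0.   0.2 -0.1]
-0.7 31 q5 0.86 r,z [104. 353.]
-0.7 0 q5 1.4 r,z [-11. 321.]
-0.5 31 q5 0.66 r,z [158. 350.]
-0.5 0 q5 1.2 r,z [ 43. 318.]
-0.3 31 q5 0.46 r,z [210. 337.]
-0.3 0 q5 1.0 r,z [ 95. 305.]
-0.1 31 q5 0.26 r,z [259. 313.]
-0.1 0 q5 0.8 r,z [144. 281.]
0.1 31 q5 0.06 r,z [302. 280.]
0.1 0 q5 0.6 r,z [187. 248.]
0.3 31 q5 -0.14 r,z [337. 239.]
0.3 0 q5 0.4 r,z [222. 207.]
0.5 31 q5 -0.34 r,z [364. 191.]
0.5 0 q5 0.2 r,z [249. 159.]
```

Turning about the tilted tool z by about ±90° brings the rod axis itself level, with no need to undo the tilt. I'll fit the kinematics and check joint ranges along such a path. The tip should point +y, so the gripper stays on the cradle side of the tile, clear of the pump.

```bash
cat > kin.py <<'E'
from st import *
from scipy.optimize import least_squares
ge=R.from_euler
LIM=np.array([[-3.08,3.08],[-.75,2.2],[.22,2.44],[-1.43,4.57],[0,2.65],[-2.85,2.85]])
P0=np.array([.4,274.2,587.6,391.6,114.1,223.9,105.,0.])
def fk(q,P=P0):
    r0,h,l1,l2,o,L,lat,c=P; a,b=q[1],q[1]+q[2]
    Rw=ge('z',q[0])*ge('y',b)*ge('z',q[3])*ge('y',q[4])*ge('z',q[5]+K)
    w=ge('z',q[0]).apply([r0+l1*np.sin(a)+l2*np.sin(b)+o*np.cos(b),lat,h+l1*np.cos(a)+l2*np.cos(b)-o*np.sin(b)])
    return w+L*Rw.as_matrix()[:,2],Rw
K=0.
_,r=fk(s['joint_positions']); K=(r.inv()*R.from_matrix(M)).as_rotvec()[2]
E
python3 - <<'E'
from kin import *
for q,p,o in [(s['joint_positions'],s['eef_pos'],s['ee_rot']),([.091,.488,1.976,-.869,.247,2.755],[532.8,118.2,225.7],[.953,-.138,.268,.035]),([-.572,.424,1.838,-.042,.847,1.33],[458.4,-171.7,248.4],[.988,-.151,.008,.021]),([-1.525,.528,1.434,0,1.181,-.178],[138.7,-608.8,302.9],[.994,.112,0,-.001])]:
    pp,rr=fk(np.array(q)); print('fk err mm',(pp-p).round(1),'rot deg',np.degrees((rr.inv()*R.from_quat(o)).as_rotvec()).round(2))
phis=np.radians(np.arange(-300,180.1,.5));z=np.array([(M@ge('z',f).apply(rt))[2] for f in phis])
lev=[np.degrees(phis[i]) for i in range(len(phis)-1) if z[i]*z[i+1]<=0];print('level turns',lev)
for f in lev:
    a=M@ge('z',np.radians(f)).apply(rt); G=np.array([491,18,158])+126*a; print(f,'rod axis',a.round(3),'grip',G.round(),'TCP',(G-54*M[:,2]).round())
def ik(p,Rt,q):
    f=lambda q:np.r_[(fk(q)[0]-p),100*(fk(q)[1].inv()*Rt).as_rotvec()]
    r=least_squares(f,q,bounds=(LIM[:,0],LIM[:,1]));return r.x,np.abs(r.fun).max()
R0=R.from_matrix(M);q=np.clip(s['joint_positions'],LIM[:,0]+1e-3,LIM[:,1]-1e-3)
f=92.; a=M@ge('z',np.radians(f)).apply(rt);T=np.array([491,18,158])+126*a-54*M[:,2]
W=[(s['eef_pos'],0),([660,-100,320],0),([600,-350,320],0),([600,-350,320],f),([480,-250,300],f),(T+[20,-40,80],f),(T+[0,0,60],f),(T,f)]
for (p0,f0),(p1,f1) in zip(W,W[1:]):
    Q=[]
    for u in np.linspace(.05,1,20):
        q,e=ik(np.array(p0)*(1-u)+np.array(p1)*u,R0*ge('z',np.radians(f0*(1-u)+f1*u)),q);Q.append(np.r_[q,e])
    Q=np.array(Q);print(np.round(p1),f1,'q',q.round(2),'err',Q[:,6].max().round(2),'min q5',Q[:,4].min().round(2),'max q6',Q[:,5].max().round(2),'max dq/step',np.abs(np.diff(Q[:,:6],axis=0)).max(0).round(2))
E
```

```text
23.525 [653.3  82.3 297.9] q [ 0.005  0.481  1.655 -0.306  0.497  2.096] F [0.9 0.1 0.6] w 0.155
[[0.819, -0.283, 0.5], [-0.245, -0.959, -0.141], [0.519, -0.007, -0.855]] yaw -16.68
fk err mm [ 0.1 -6.  -0.1] rot deg [ 0.  0. -0.]
fk err mm [ 0.3 -6.1 -0.4] rot deg [ 0.09  0.05 -0.06]
fk err mm [-3.  -5.   0.2] rot deg [-0.   -0.08 -0.03]
fk err mm [-5.7 -0.4  0.2] rot deg [ 0.03 -0.   -0.03]
level turns [np.float64(-273.0), np.float64(-89.0), np.float64(87.0)]
-273.0 rod axis [-0.227 -0.974  0.   ] grip [ 462. -105.  158.] TCP [435. -97. 204.]
-89.0 rod axis [ 0.308  0.951 -0.005] grip [530. 138. 157.] TCP [503. 145. 204.]
87.0 rod axis [-0.227 -0.974  0.   ] grip [ 462. -105.  158.] TCP [435. -97. 204.]
[ 660 -100  320] 0 q [-0.32  0.45  1.63  0.04  0.51  1.51] err 0.0 min q5 0.48 max q6 2.09 max dq/step [0.02 0.   0.   0.02 0.   0.03]
[ 600 -350  320] 0 q [-0.76  0.49  1.56  0.42  0.64  0.82] err 0.0 min q5 0.51 max q6 1.47 max dq/step [0.02 0.01 0.01 0.02 0.01 0.04]
[ 600 -350  320] 92.0 q [-0.76  0.49  1.56  0.42  0.64  2.43] err 0.0 min q5 0.64 max q6 2.43 max dq/step [0.   0.   0.   0.   0.   0.08]
[ 480 -250  300] 92.0 q [-0.78  0.33  1.94  0.61  0.46  2.19] err 0.0 min q5 0.46 max q6 2.42 max dq/step [0.   0.01 0.02 0.01 0.01 0.02]
[ 446. -135.  278.] 92.0 q [-0.6   0.28  2.14  0.71  0.26  2.21] err 0.0 min q5 0.26 max q6 2.21 max dq/step [0.01 0.   0.01 0.01 0.01 0.  ]
[426. -95. 258.] 92.0 q [-0.53  0.3   2.23  1.04  0.15  1.94] err 0.0 min q5 0.15 max q6 2.2 max dq/step [0.   0.   0.   0.03 0.01 0.02]
[426. -95. 198.] 92.0 q [-0.53  0.48  2.3   2.47  0.21  0.49] err 0.0 min q5 0.13 max q6 1.87 max dq/step [0.   0.01 0.   0.09 0.01 0.09]
```

Request:
step_arm --pt "8 15 2 0 0" --pt "20 45 4 0 0" --pt "32 85 6 0 0" --pt "45 130 8 0 0" --pt "55 175 10 0 0" --pt "62 220 12 0 0" --pt "66 265 13 0 0" --pt "69 310 14 0 0" --pt "71 350 15 0 0" --pt "73 390 15 0 0" --pt "74 418 15 0 0" --pt "74 430 15 0 0"

```text
time_s: 25.02
eef_pos: [597.2, -351.1, 319.0]
ee_rot: [0.953, -0.139, 0.266, 0.035]
wrist_force: [0.2, 0.2, -1.4]
width: 0.151
```

Request:
step_arm --pt "0 0 0 4 0" --pt "0 0 0 12 0" --pt "0 0 0 22 0" --pt "0 0 0 32 0" --pt "0 0 0 42 0" --pt "0 0 0 52 0" --pt "0 0 0 62 0" --pt "0 0 0 71 0" --pt "0 0 0 79 0" --pt "0 0 0 84 0" --pt "0 0 0 87 0" --pt "0 0 0 87 0"

```text
time_s: 26.52
eef_pos: [598.1, -348.7, 319.3]
ee_rot: [-0.597, 0.756, -0.217, 0.158]
wrist_force: [0.1, -0.3, -0.8]
width: 0.153
```

```bash
sed -i 's/105.,0/111.,0/' kin.py; python3 - <<'E'
from st import *
from cell import imaging
from h import *
a,G=rod();T=np.array([491,18,158])+126*a-54*M[:,2]
for w in ([490,-250,300],T+[20,-40,80],T+[0,0,60],T): go(*np.round(w,1))
proj=lambda d,X:(lambda c:np.array([d['fx']*c[0]/c[2]+d['cx'],d['fy']*c[1]/c[2]+d['cy']]))(np.array(d['R'])@X+d['t'])
ims=[]
for n in('scene','top'):
    d=imaging.snapshot(n);np.savez(n+'3.npz',**d)
    c=proj(d,G-40*a);x0,y0=int(c[0])-40,int(c[1])-37
    im=cv2.resize(d['pixels'][y0:y0+75,x0:x0+80,::-1],None,fx=5,fy=5,interpolation=cv2.INTER_CUBIC)
    for k in(-126,-46,45):
        p=proj(d,G+k*a);cv2.circle(im,(int((p[0]-x0+.5)*5),int((p[1]-y0+.5)*5)),3,(255,0,255),1)
    ims.append(im)
cv2.imwrite('pics/a7.png',np.hstack(ims))
E
```

```text
26.525 [ 598.1 -348.7  319.3] q [-0.77   0.488  1.563  0.421  0.646  2.324] F [ 0.1 -0.3 -0.8] w 0.153
[[-0.238, -0.834, 0.497], [-0.971, 0.194, -0.139], [0.02, -0.516, -0.856]] yaw -103.75
rod axis [-0.225 -0.974  0.   ] pitch 0.01 yaw -102.99 grip [ 625.  -356.2  273. ] tip [ 653.3 -233.4  273. ]
shift to 490 -250 300 = [-70.5 119.2 -51. ]
shift to 455.8 -137.3 284.3 = [-172.2  177.7  -70.2]
shift to 435.8 -97.3 264.3 = [-206.6  212.5  -68.6]
shift to 435.8 -97.3 204.3 = [-207.8  243.4  -17.2]
```

View pics/a7.png

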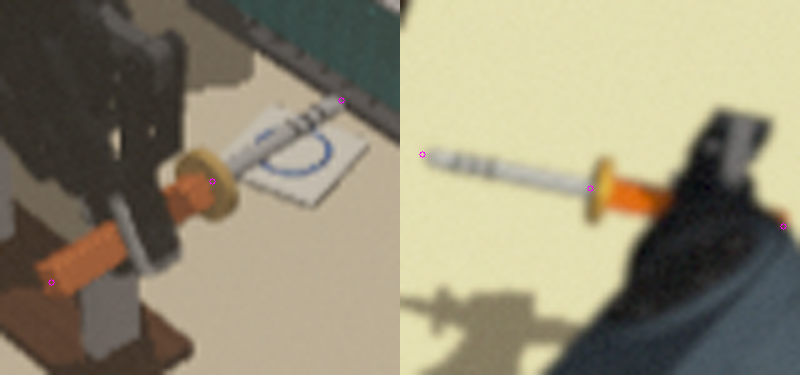

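Request:
step_arm --pt "-10 17 -7 0 0" --pt "-30 50 -21 0 0" --pt "-50 85 -36 0 0" --pt "-72 118 -50 0 0" --pt "-98 134 -56 0 0" --pt "-125 150 -61 0 0" --pt "-150 164 -66 0 0" --pt "-170 177 -70 0 0" --pt "-186 192 -70 0 0" --pt "-199 205 -69 0 0" --pt "-206 212 -69 0 0" --pt "-207 213 -69 0 0"

```text
time_s: 28.12
eef_pos: [435.6, -97.3, 264.4]
ee_rot: [-0.597, 0.756, -0.217, 0.158]
wrist_force: [0.5, 0.4, -1.7]
width: 0.154
```

Request:
step_arm --pt "0 2 3 0 0" --pt "0 5 8 0 0" --pt "0 8 13 0 0" --pt "-1 11 18 0 0" --pt "-1 14 23 0 0" --pt "-1 17 28 0 0" --pt "-1 20 33 0 0" --pt "-1 23 38 0 0" --pt "-1 26 43 0 0" --pt "-1 29 48 0 0" --pt "-1 31 51 0 0" --pt "-1 31 51 0 0"

```text
time_s: 29.62
eef_pos: [436.2, -98.9, 204.8]
ee_rot: [-0.596, 0.757, -0.218, 0.158]
wrist_force: [-0.5, 0.6, -1.2]
width: 0.156
```

```bash
python3 - <<'E'
from st import *
a,G=rod();T=np.array([491,18,158])+126*a-54*M[:,2]; go(*np.round(T,1))
E
```

```text
29.625 [436.2 -98.9 204.8] q [-0.545  0.46   2.272  2.279  0.181  0.583] F [-0.5  0.6 -1.2] w 0.156
[[-0.24, -0.833, 0.498], [-0.97, 0.195, -0.142], [0.021, -0.518, -0.855]] yaw -103.9
rod axis [-0.227 -0.974  0.002] pitch 0.09 yaw -103.14 grip [ 463.1 -106.6  158.6] tip [491.8  16.1 158.4]
shift to 435.5 -97.0 204.4 = [-1.7  1.2 -0.3]
```

Request:
step_arm --pt "-1.5 1 0 0 0" --pt "-1.5 1 0 0 0" --pt "-1.5 1 0 0 0" --pt "-1.5 1 0 0 0"

```text
time_s: 30.12
eef_pos: [435.3, -96.6, 204.3]
ee_rot: [-0.596, 0.757, -0.218, 0.158]
wrist_force: [-0.3, 0.6, -1.3]
width: 0.15
```

```bash
python3 - <<'E'
from st import *
from cell import imaging
from h import *
a,G=rod(); print('dq',np.round(s['dq'],3))
d=imaging.snapshot('scene');W=world(d);H=hsv(d);d0=dict(np.load('scene0.npz'));W0=world(d0);H0=hsv(d0)
m0=roi((H0[...,1]<60)&(H0[...,2]>150),305,240,352,268)&(abs(W0[...,2]-8)<6)
print('tile scene',m0.sum(),cv2.minAreaRect(W0[m0][:,:2].astype(np.float32)))
o=(H[...,0]<18)&(H[...,0]>5)&(H[...,1]>150)&(H[...,2]>110)
m=roi(o,200,150,400,320)&(W[...,2]>110);P=W[m];c=P.mean(0);_,_,vt=np.linalg.svd(P-c,full_matrices=False);print('handle cloud',len(P),c.round(1),vt[0].round(3))
proj=lambda X:(lambda c:np.array([d['fx']*c[0]/c[2]+d['cx'],d['fy']*c[1]/c[2]+d['cy']]))(np.array(d['R'])@X+d['t'])
print('proj tip',proj(G-126*a).round(1),'end',proj(G+45*a).round(1))
cv2.imwrite('pics/a8.png',d['pixels'][60:480,:,::-1][:, :].copy())
E
```

```text
30.125 [435.3 -96.6 204.3] q [-0.541  0.46   2.276  2.304  0.184  0.561] F [-0.3  0.6 -1.3] w 0.15
[[-0.24, -0.833, 0.498], [-0.971, 0.194, -0.141], [0.021, -0.518, -0.855]] yaw -103.86
rod axis [-0.227 -0.974  0.001] pitch 0.06 yaw -103.1 grip [ 462.2 -104.2  158.2] tip [490.8  18.5 158. ]
dq [-0.001 -0.001  0.001  0.     0.001 -0.002]
tile scene 596 ((483.539794921875, 22.215972900390625), (138.86444091796875, 134.42759704589844), 30.927072525024414)
handle cloud 92 [ 463.4 -108.7  161.8] [-0.081 -0.99   0.116]
proj tip [330.8 211.2] end [285.9 236.4]
```

View pics/a8.png

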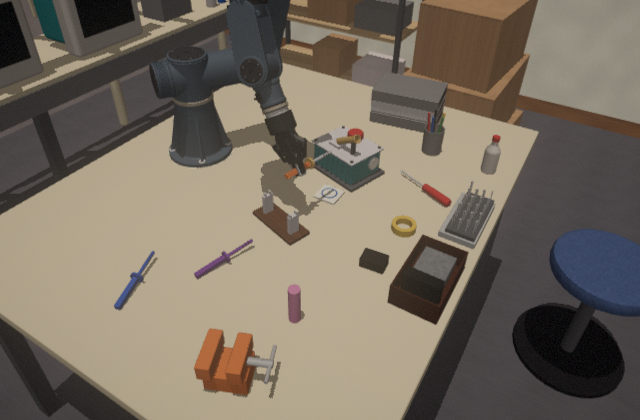

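The rod is level above the tile and touches nothing. The cradle is empty, the cap is home and the bystanders have not moved. Hand in.

```bash
python3 -c "
from cell import robot
print(robot.sign_off())"
```

```text
the job is handed in; nothing more can be done
None
```

The job is done and handed in at about 30 s of the 72 s allowed.

- **Cap:** I pressed it until the force rose to about 21 N with no further travel. The cameras then read its top at 117–118 mm, which is home.
- **Rod in and out:** The interface has no tilt command, so I built the 30° tilt from small overreaches at the edge of the arm's reach. The rod slid in with almost no side force. The collar stopped on the rim at a computed 80.0 mm with about 5 N, and then I drew the rod right out.
- **Final pose:** I levelled the rod by turning it 87° about the tilted tool axis, so the gripper itself finishes tilted about 31°. The computed pitch is 0.06°, and the tip is at about (491, 18, 158) mm, 150 mm above the tile's top. The arm was still, and wrist force was about 1.5 N, its usual free-air reading.

**Checks that disagreed or were weak:**
- **Lateral offset:** The cameras and the robot differed by about 2 mm sideways at the cradle. I corrected for it before inserting the rod.
- **Final level:** The last depth check of the handle was too noisy (92 points, partly hidden) to confirm the level. It suggested about 7°, so the level figure rests on the measured tool pose, which agreed with an earlier close view of the rod in the same orientation.
- **Tile position:** The second camera's fit of the tile failed, so its position comes from the top view only.
- **Joint 3 limit:** While overreaching, joint 3 sat at its 0.22 rad limit and read 0.218–0.219.

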